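Load the stock tray, tall jar at the back first

ROBOT

A 6-joint arm with a two-finger parallel gripper is mounted at the origin on a cart in front of the work surface, level with it; the furniture and walls round the work are solid. World frame = base frame: x ahead of the robot, y to its left, z up, the work surface at z = 0. Lengths are in m, angles in degrees, forces in N, time in s.
With the tool pointing down it reaches from about 0.325 to 0.775 m from the base axis. Payload 5.5 kg.
Tool frame: the origin (TCP) lies at the centre of the arm's flange, where the gripper is bolted on; the fingertips stand 182 mm ahead of it and the grasp point (between the pads) lies 163 mm ahead of it; z points along the fingers, y is the line along which they close (so a half turn about z gives the same grasp; the last joint's range is limited). The gripper opens to 88 mm and grips with 3 to 60 N. Pads are 20 mm wide; open, the fingers measure 115 mm over their backs; the gripper's body (75 mm by 178 mm) begins 61 mm behind the grasp point.
Start: joints at [62.756, 5.22, 70.514, -0, 104.267, -3.249], TCP at [0.244, 0.548, 0.405] pointing down, gripper open.
Joint ranges: [-164.24, 164.24], [-49.07, 125.15], [9.68, 141.18], [-86.29, 266.29], [3.28, 154.24], [-151.56, 151.56]. Speed limits (degrees/s): [147.25, 147.25, 172.46, 180, 180, 180].

INTERFACE

Orientations are given as [roll, pitch, yaw] about the fixed x, y, z axes, in that order (R = Rz(yaw) Ry(pitch) Rx(roll)).
In Python, from station import r gives the robot as it stands. The module is installed in compiled form; this text tells all that it offers. Calls block until the motion is done:
- r.reach(position, orientation): joint-space move of the TCP to a pose.
- r.servo_line(position, rotation=None, speed=0.15): straight line of the TCP; rotation=None keeps the orientation; speed is the mean speed in m/s.
- r.move_joints(angles): joint-space move.
- r.let_go() and r.grab(squeeze=None): open the fingers fully, or close them until they stop; squeeze is the grip in N (None keeps the last).
- r.wait(seconds).
- r.inverse_kinematics(position, orientation): joint angles nearest the present ones, or None.
- r.sense(): the state.
- r.snapshot(name): name is "scene" or "top" or "wrist"; returns a dict with "frame" (400x640x3 uint8, red, green, blue), "fx", "fy", "cx", "cy" (pixels), "R" (3x3) and "t" (3): a world point X has camera coordinates R X + t. Camera axes: x right, y down, z forward; pixel columns grow to the right and rows downward; lengths in m; the calibration is good to about 2 mm. A picture is of the moment at which its call begins. There is no depth.
A pose or a line that the arm cannot do raises r.IKError and nothing moves.
- r.hand_in(): hands the job in; it is judged then, once.
The state is a dict: "clock": time; "joints": joint angles; "joint_vel": joint speeds; "joint_torque": joint torques, N m; "tcp_pos": TCP position; "orientation": TCP orientation; "contact_force": force on the tool from outside, world axes, zero at the start; "torque": the same for the moment, N m; "opening": finger opening in m; "gripper_force": force on a finger pad.
Only numpy, scipy, OpenCV 4.12 (cv2) and the standard library are available. Lean on these libraries where they do the work, as an engineer would, in place of code of your own. Each camera call takes 0.05 s, during which the arm holds its last target. There are 200 camera calls.

TASK

Load the grey stock tray: first take the red-capped spice jar from the mat near the front edge of the desk and stand it upright in the rear bay (the shallower one, farther from you) and let go of it, then lay the small white carton from the other mat flat on the floor of the front bay. Set both down gently rather than dropping them, and do not touch the jar or knock it over while you bring the carton in.

Things in the scene. Friction and masses are not known exactly. Their poses are not given: they have to be found in the camera images.
- jar: Spice jar with a red screw cap, clear body with a label; the body about 42 mm across, the cap 45 mm across, 106 mm tall (cap from 85 mm up), about 0.1 kg. Stands upright on a thin mat (3 mm) on the desk, left or right of the tray. Origin: centre of its underside; z up along its axis. (The slimmer brown dropper bottle near is not wanted.)
- carton: Small closed white cardboard box lying flat on a thin mat (3 mm) on the desk, on the other side of the tray from the jar. 56 mm along its own x, 85 mm along its own y, 29 mm high. Origin: centre of its underside; z up. (A larger plain brown box, 66x105x35 mm, lies near; it is not wanted.)
- rear_bay (a point): Centre of the floor of the rear bay of the open grey tray, which is fixed to the desk; 84 mm deep (x) by 140 mm wide (y) inside. x points to the tray's back (away from the robot, within 15 degrees), y to its left, z up. Floor 4 mm above the desk; walls 4 mm thick; wall tops above the desk: sides, front and divider 28 mm, back 48 mm. Tray 226 x 148 mm outside.
- front_bay (a point): Centre of the floor of the tray's front bay, nearer the robot, 111 mm from the rear bay's centre along the tray's -x; axes as for rear_bay. Inside it is 130 mm deep (x) by 140 mm wide (y); its walls rise 24 mm above its floor, which lies 4 mm above the desk. A tall black machine stands behind the right-hand mat (from x = 0.55 m on, right of y = -0.15 m): carry things past it on the robot's side.
Not all that is in view belongs to the job. What is shaped like the jar but blue or green is not meant.

How it is judged (in metres and radians):
On the way, in this order (a step that is already met when the one before it is completed fails the run):
1. the jar stands upright on the floor of the rear bay, released (x of jar in the frame of rear_bay between -0.025 and 0.025 m and y of jar in the frame of rear_bay between -0.055 and 0.055 m and z of jar in the frame of rear_bay between -0.006 and 0.006 m and angle between jar's own z axis and vertical below 0.12 rad and contact force between the fingers and jar below 0.1 N and linear speed of jar below 0.03 m/s), for 0.2 s.
2. then the carton lies flat on the floor of the front bay, released (x of carton in the frame of front_bay between -0.045 and 0.045 m and y of carton in the frame of front_bay between -0.05 and 0.05 m and z of carton in the frame of front_bay between -0.006 and 0.006 m and angle between carton's own z axis and vertical below 0.12 rad and contact force between the fingers and carton below 0.1 N and linear speed of carton below 0.03 m/s), for 0.2 s.
At the end, for the whole second after the job is handed in: The jar stands upright (within 7 degrees) on the rear bay's floor, anywhere between its walls, and the carton lies flat (within 7 degrees) on the front bay's floor, anywhere between its walls; both released and at rest (all of step 1 and all of step 2); the robot touches nothing.
It fails at once if the jar is tipped by more than 35 degrees (angle between jar's own z axis and vertical above 0.61 rad).
It fails at once if the jar is touched by the robot or the carton while the carton is off the desk (underside more than 30 mm up) (height (world z) of carton above 0.03 m and contact force between any of the fingers, the arm, carton and jar above 0.5 N).
It fails at once if the jar is dropped (falling free with its underside more than 45 mm above the desk) (height (world z) of jar above 0.045 m and contact force between the fingers and jar below 0.01 N and linear speed of jar above 0.25 m/s).
It fails at once if the carton is dropped (falling free with its underside more than 45 mm above the desk) (height (world z) of carton above 0.045 m and contact force between the fingers and carton below 0.01 N and linear speed of carton above 0.25 m/s).
It also fails if it takes over 48 s, if anything falls off the work surface, if the arm or the gripper's body presses on something with over 40 N, if the wrist force passes 120 N, or if a joint passes its speed limit or range.

## Working session

There is one attempt and no reset: what is moved stays moved. The work goes in short steps, each a Python script; the robot and the scene stay as the last script left them, time stands still between calls to the robot, and variables do not carry over. Pictures are saved under pics/ and viewed, at most 10 in all, crops included, and the job is handed in when it is done.

```bash
mkdir -p pics; cat > h.py <<'E'
import numpy as np, cv2, pickle
from station import r
def snap(n,f):
    s=r.snapshot(n); cv2.imwrite(f'pics/{f}.png',s['frame'][:,:,::-1]); pickle.dump(s,open(f'pics/{f}.pkl','wb')); return s
def ray(f,u,v):
    s=pickle.load(open(f'pics/{f}.pkl','rb')); R=np.array(s['R']);t=np.array(s['t'])
    d=R.T@np.array([(u-s['cx'])/s['fx'],(v-s['cy'])/s['fy'],1]); return -R.T@t,d/np.linalg.norm(d)
def atz(f,u,v,z):
    c,d=ray(f,u,v); return c+d*(z-c[2])/d[2]
def tri(*obs):
    A=np.zeros((3,3));b=np.zeros(3)
    for o in obs:
        c,d=ray(*o);P=np.eye(3)-np.outer(d,d);A+=P;b+=P@c
    x=np.linalg.solve(A,b); 
    return x,[np.linalg.norm(np.cross(ray(*o)[1],x-ray(*o)[0])) for o in obs]
E
python3 - <<'E'
from h import *
snap('scene','s0');snap('top','t0')
for f in('s0','t0'):print(ray(f,320,200))
print(r.sense())
E
```

```text
(array([-0.26390795, -0.6513169 ,  0.53376257]), array([ 0.67621781,  0.58912383, -0.44233764]))
(array([0.35233046, 0.03520577, 1.02779894]), array([ 0.16686411, -0.00359537, -0.98597335]))
{'clock': 0.1, 'joints': array([ 6.27571191e+01,  5.25843533e+00,  7.05744493e+01,  6.90093515e-05,
        1.04265578e+02, -3.24770156e+00]), 'joint_vel': array([ 0.03135548, -0.09370447, -0.10032867, -0.03119874,  0.00992668,
       -0.07317383]), 'joint_torque': array([ 1.99221315e-03, -4.47857487e+01, -4.07568455e+01,  6.98780059e-02,
        2.84102565e-02, -1.22496017e-04]), 'tcp_pos': array([0.24401313, 0.54820002, 0.40362866]), 'orientation': array([-1.79901700e+02, -5.64495704e-03,  1.56004833e+02]), 'contact_force': array([-0.57747108, -0.25821297, -0.20709602]), 'torque': array([ 0.00140346, -0.00472491,  0.02361143]), 'gripper_force': 0.0, 'opening': 0.08797235428085708}
```

View pics/s0.png

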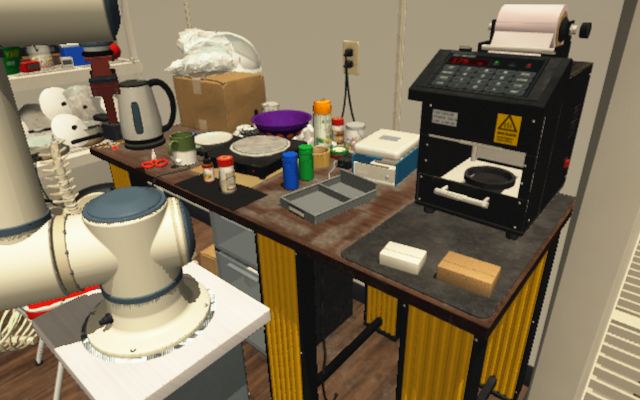

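View pics/t0.png

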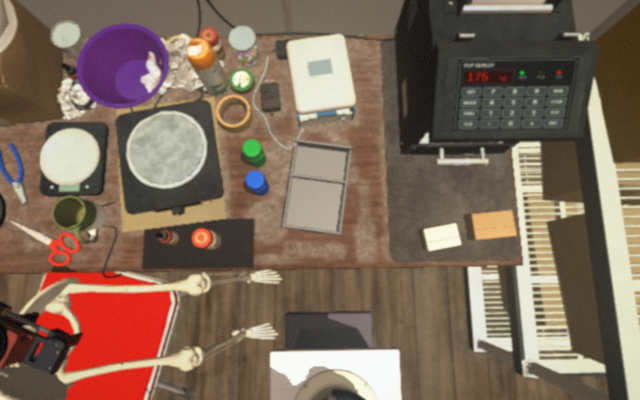

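The scene view shows the red jar at (227,175), the tray near (330,197) and the carton at (403,257). The top view shows the jar cap at (203,238), the tray centre at (318,187) and the carton at (441,236). Next I'll enlarge both views.

```bash
python3 - <<'E'
from h import *
t=cv2.imread('pics/t0.png');s=cv2.imread('pics/s0.png')
z=lambda im,x,y,w,h,k:cv2.resize(im[y:y+h,x:x+w],None,fx=k,fy=k,interpolation=cv2.INTER_CUBIC)
o=np.zeros((600,800,3),np.uint8)
o[:300,:270]=z(t,275,135,90,100,3) if 0 else cv2.resize(t[135:235,275:365],(270,300),interpolation=2)
o[:300,270:530]=z(t,180,215,52,60,5)
o[:300,530:800]=z(t,417,210,54,60,5)
o[300:,:440]=z(s,275,165,110,75,4)
o[300:,440:620]=z(s,210,150,36,60,5)
o[300:500,620:800]=z(s,375,235,60,66,3)[:200,:180] if 0 else cv2.resize(s[235:285,375:435][:, :],(180,150),interpolation=2)[:200].repeat(1,0) if 0 else np.vstack([cv2.resize(s[235:285,375:435],(180,150),interpolation=2),np.zeros((50,180,3),np.uint8)])
cv2.imwrite('pics/c0.png',o)
E
```

```text
(no output)
```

View pics/c0.png

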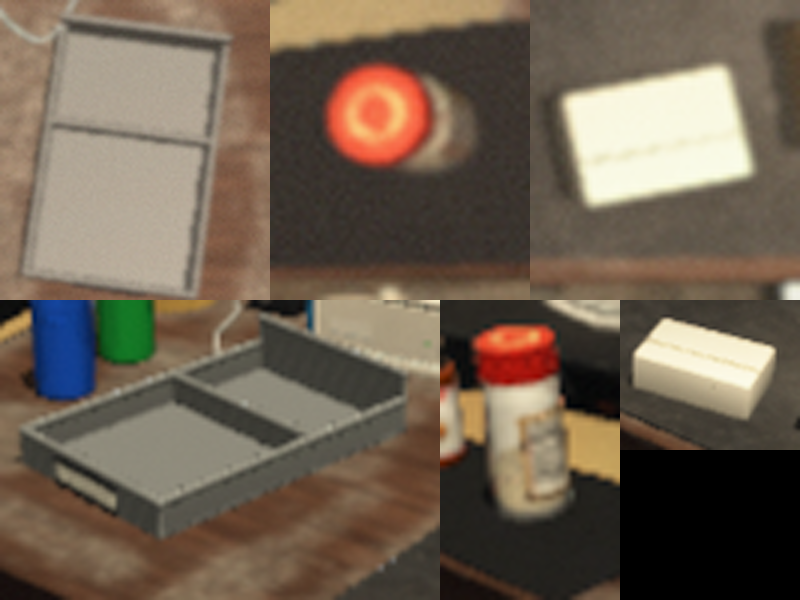

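The enlarged views give these pixel positions:
- **Jar cap:** the top centre is at about top (201.6,237.6) and scene (225.4,157.4).
- **Carton:** the top-face corners are at about (423.6,229.4), (456.2,223), (461.6,245.6) and (429.4,251) in the top view.
- **Tray:** the rim corners are at about (282.3,226.7), (339,233.7), (351.7,148.3) and (296.7,141.7).

```bash
python3 - <<'E'
from h import *
np.set_printoptions(precision=4,suppress=True)
print('cap',tri(('t0',201.6,237.6),('s0',225.4,157.4)))
# scene tray crop origin (275,165) x4, drawn at y+300
S=lambda u,v:('s0',275+u/4,165+(v-300)/4)
T=lambda u,v:('t0',275+u/3,135+v/3)
for n,a,b in(('FL',T(22,274),S(22,430)),('FR',T(192,296),S(161,504)),('BL',T(64,20),S(262,320)),('BR',T(230,40),S(405,375)),
 ('DL',T(52,127),S(178,379)),('DR',T(212,143),S(300,438))):
    print(n,tri(a,b),atz(*a,.048 if n[0]=='B' else .028))
C=lambda u,v:('t0',417+(u-530)/5,210+v/5)
K=lambda u,v:('s0',375+(u-620)/3,235+(v-300)/3)
for n,a,b in(('A',C(563,97),K(664,320)),('A',C(563,97),K(634,353)),('B',C(726,65),K(775,352)),('C',C(753,178),K(752,388)),('D',C(592,206),K(634,353))):
    print(n,tri(a,b),atz(*a,.032))
E
```

```text
cap (array([0.4262, 0.3052, 0.1089]), [np.float64(0.0031805915526573704), np.float64(0.003180591552657379)])
FL (array([0.4587, 0.1257, 0.0235]), [np.float64(0.004022183523818903), np.float64(0.004022183523818782)]) [0.4553 0.128  0.028 ]
FR (array([ 0.4376, -0.0181,  0.0232]), [np.float64(0.0038596876790686556), np.float64(0.0038596876790687193)]) [ 0.4345 -0.0151  0.028 ]
BL (array([0.676 , 0.088 , 0.0424]), [np.float64(0.003588346863357275), np.float64(0.0035883468633572915)]) [0.6716 0.0903 0.048 ]
BR (array([ 0.655 , -0.0545,  0.0438]), [np.float64(0.0028643753642521425), np.float64(0.002864375364252207)]) [ 0.6517 -0.0519  0.048 ]
DL (array([0.5875, 0.0986, 0.0225]), [np.float64(0.005763789167490695), np.float64(0.005763789167490622)]) [0.5821 0.1023 0.028 ]
DR (array([ 0.5661, -0.0352,  0.025 ]), [np.float64(0.0006992533490173084), np.float64(0.0006992533490171925)]) [ 0.566  -0.0355  0.028 ]
A (array([ 0.4435, -0.2319,  0.0281]), [np.float64(0.0024438441876946443), np.float64(0.002443844187694671)]) [ 0.4416 -0.2289  0.032 ]
A (array([ 0.4366, -0.2272,  0.005 ]), [np.float64(0.011190639505695993), np.float64(0.011190639505696048)]) [ 0.4416 -0.2289  0.032 ]
B (array([ 0.4578, -0.3153,  0.0273]), [np.float64(0.0012708056380319667), np.float64(0.0012708056380321949)]) [ 0.4565 -0.3126  0.032 ]
C (array([ 0.4016, -0.3253,  0.0311]), [np.float64(0.003536747817413278), np.float64(0.0035367478174131986)]) [ 0.3994 -0.3219  0.032 ]
D (array([ 0.3883, -0.242 ,  0.032 ]), [np.float64(0.002360882364007614), np.float64(0.002360882364007658)]) [ 0.3868 -0.2401  0.032 ]
```

```bash
python3 - <<'E'
from h import *
r.reach([.425,.305,.40],[180,0,90])
s=snap('wrist','w1')
R=np.array(s['R']);t=np.array(s['t'])
for p in([.426,.3055,.109],[.426,.3055,.003]):
    q=R@p+t;print(q[:2]/q[2]*s['fx']+[s['cx'],s['cy']])
st=r.sense();print(st['clock'],st['tcp_pos'],-R.T@t)
E
```

```text
[316.07519073 192.36665691]
[315.86548454 170.45299928]
1.3083 [0.42455863 0.30590629 0.39996097] [0.42506917 0.38554897 0.37912504]
```

View pics/w1.png

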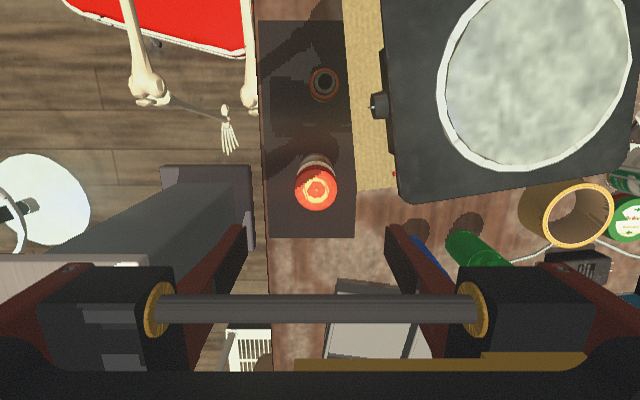

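The wrist view puts the cap centre at (317,190), within 2 mm of the predicted position. The dropper bottle is at (323,84) and the plate corner near (398,200), so I'll turn the grasp by 20° to clear both.

```bash
python3 - <<'E'
from h import *
O=[180,0,70]
r.reach([.4262,.3063,.32],O)
r.servo_line([.4262,.3063,.224],speed=.12)
r.grab(15); s=r.sense(); print(s['clock'],s['opening'],s['gripper_force'],s['tcp_pos'])
r.servo_line([.4262,.3063,.385],speed=.12)
r.reach([.621,.0258,.385],[180,0,-9.2])
s=r.sense(); print(s['clock'],s['opening'],s['gripper_force'],s['tcp_pos'],s['contact_force'])
snap('scene','s1');snap('wrist','w2');snap('top','t1')
a=cv2.imread('pics/s1.png')[50:300,200:440];b=cv2.imread('pics/w2.png')
cv2.imwrite('pics/c1.png',np.hstack([cv2.resize(a,(384,400)),b[:,112:528]]))
E
```

```text
3.4333 0.0436844723400695 14.993791272863746 [0.42614439 0.30634748 0.22396741]
6.2167 0.04383920528686604 14.993730979040265 [0.62077557 0.02675706 0.38505868] [-0.20874864 -0.26380405 -1.28906712]
```

View pics/c1.png

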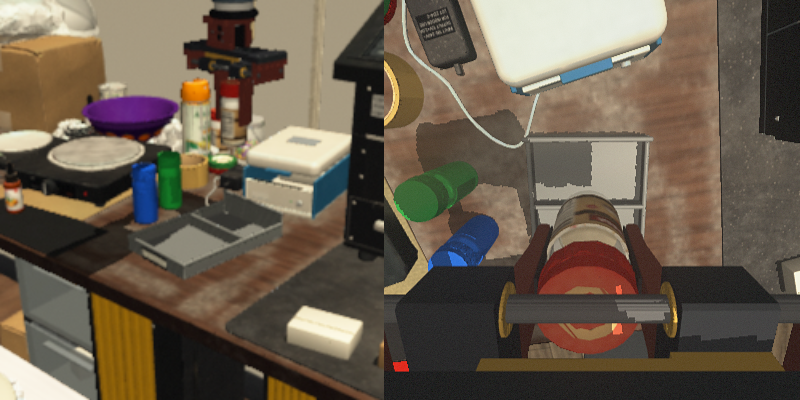

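The jar is held upright above the tray. In the wrist view the tray's back corners are at full-frame (255,135) and (382,135), and I'll use them to check the tray pose. Then I'll lower the jar.

```bash
python3 - <<'E'
from h import *
print(atz('w2',255,135,.048),atz('w2',382,135,.048))
print(tri(('w2',255,135),('s0',275+262/4,165+5)),tri(('w2',382,135),('t0',351.7,148.3)))
E
```

```text
[0.68389029 0.08578963 0.048     ] [ 0.66162503 -0.05392873  0.048     ]
(array([0.68308296, 0.08813257, 0.04065815]), [np.float64(0.0007907992842854619), np.float64(0.0007907992842853704)]) (array([ 0.65861351, -0.05594942,  0.02821872]), [np.float64(0.002298565922627462), np.float64(0.0022985659226274382)])
```

```bash
python3 - <<'E'
from h import *
X,Y=.624,.0255
r.servo_line([X,Y,.385])
r.servo_line([X,Y,.235],speed=.1)
f0=r.sense()['contact_force'][2]; z=.2285
while z>.2225:
    r.servo_line([X,Y,z],speed=.03); f=r.sense()['contact_force'][2]
    if f-f0>1.5: break
    z-=.001
print(z,f0,f)
r.let_go(); r.wait(.3)
r.servo_line([X,Y,.36],speed=.15)
print(r.sense()['clock'])
r.reach([.4219,-.277,.36],[180,0,100.3])
s=snap('wrist','w3');snap('scene','s2')
R=np.array(s['R']);t=np.array(s['t'])
for p in([.4425,-.2304,.032],[.457,-.314,.032],[.4005,-.3236,.032],[.3875,-.241,.032]):
    q=R@p+t;print(q[:2]/q[2]*s['fx']+[s['cx'],s['cy']])
print(r.sense()['clock'])
a=cv2.imread('pics/s2.png')[100:300,270:462];b=cv2.imread('pics/w3.png')
cv2.imwrite('pics/c2.png',np.hstack([cv2.resize(a,(384,400)),b[:,112:528]]))
E
```

```text
0.2245 -1.0788844398388997 1.0487686890071382
11.8083
[340.69072943 145.58076495]
[338.247004   217.92827703]
[289.71548989 217.43581749]
[289.46605309 146.14578644]
14.0833
```

View pics/c2.png

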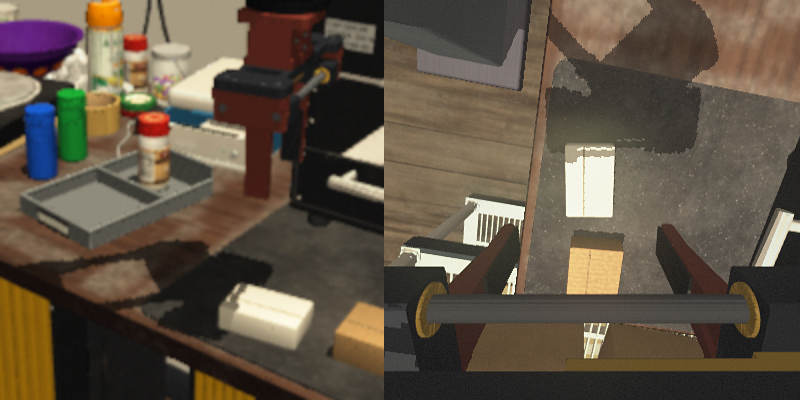

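The jar stands upright in the rear bay. The wrist view shows the carton's corners at (294,146), (343,145), (341,217) and (295,217), about 3 mm in +x from my estimate, and the brown box is clear. I'll correct for that, grasp it, and place it with its long side along the tray so the gripper body stays clear of the jar.

```bash
python3 - <<'E'
from h import *
c=[.4248,-.2765]
r.reach(c+[.26],[180,0,100.3])
r.servo_line(c+[.188],speed=.1)
r.grab(15); s=r.sense(); print(s['clock'],s['opening'],s['gripper_force'],s['contact_force'])
r.servo_line(c+[.30],speed=.12)
p=[.502,.0412]
r.reach(p+[.30],[180,0,170.8])
s=r.sense(); print(s['clock'],s['opening'],s['tcp_pos'])
snap('wrist','w4');snap('scene','s3')
a=cv2.imread('pics/s3.png')[100:300,270:462];b=cv2.imread('pics/w4.png')
cv2.imwrite('pics/c3.png',np.hstack([cv2.resize(a,(384,400)),b[:,112:528]]))
E
```

```text
16.0333 0.05596256117531817 14.995258748531342 [-0.73570764 -0.20321662  1.83559555]
18.3583 0.055818816428328984 [0.50205314 0.04042314 0.29981944]
```

View pics/c3.png

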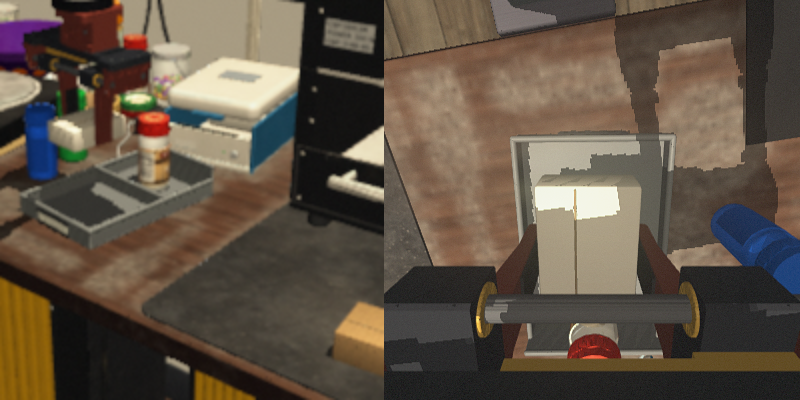

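The carton is held level over the front bay and the jar is still upright. I'll check the front rim corners at (240,137) and (402,135), and the blue jar's clearance.

```bash
python3 - <<'E'
from h import *
print(atz('w4',240,137,.028),atz('w4',402,135,.028),atz('t0',257,181,.106),atz('t0',257,181,.09))
E
```

```text
[ 0.43627023 -0.01633677  0.028     ] [0.45777354 0.12537628 0.028     ] [0.5565127  0.18120781 0.106     ] [0.56005677 0.18374202 0.09      ]
```

```bash
python3 - <<'E'
from h import *
p=[.502,.0412]
r.servo_line(p+[.205],speed=.1)
f0=r.sense()['contact_force'][2]; z=.193
while z>.187:
    r.servo_line(p+[z],speed=.03); f=r.sense()['contact_force'][2]
    if f-f0>1.5: break
    z-=.001
print(z,f0,f)
r.let_go(); r.wait(.3)
r.servo_line(p+[.32],speed=.12)
r.reach([.42,.1,.40],[180,0,170.8]); r.wait(.3)
print(r.sense()['clock'])
snap('wrist','w5');snap('scene','s4');snap('top','t4')
a=cv2.imread('pics/s4.png')[100:300,270:462];b=cv2.imread('pics/t4.png')[120:260,250:390]
cv2.imwrite('pics/c4.png',np.hstack([cv2.resize(a,(384,400)),cv2.resize(b,(400,400))]))
E
```

```text
0.188 -0.5202448395976182 5.655106389627198
24.4667
```

View pics/c4.png

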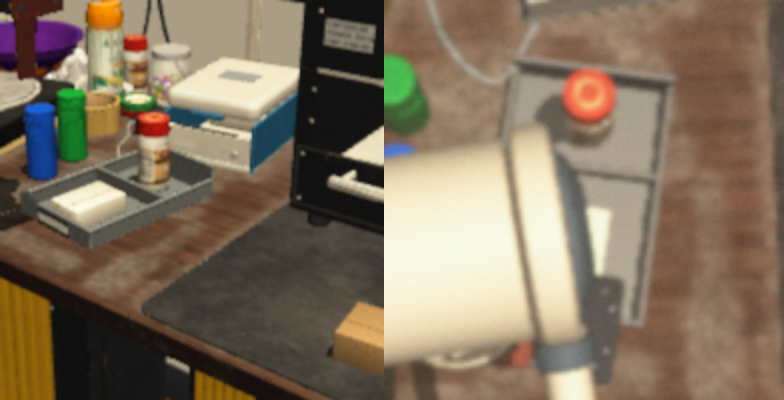

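The jar stands upright in the rear bay at top-crop (590,100). The carton lies flat in the front bay at scene-crop (88,200), and the arm is clear of both.

```bash
python3 -c "
from station import r
print(r.hand_in())"
```

```text
the job is handed in; nothing more can be done
None
```

I placed the jar upright in the rear bay and then the carton flat in the front bay, released both, and handed the job in at about 24.5 s of the 48 s limit; the hand-in call returned no verdict.

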